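# Put the drum grater back together

## Task

The drum grater has been washed; put it back together: lay the drum in the cradle between the two cheeks, then slide the crank spindle from the right through the near cheek, the drum and the far cheek. Push its hub in against the sprung collar until the catch on the far side drops into the groove and keeps it there; work gently and by feel, never forcing the spindle, and leave everything else on the worktop where it stands.

Things in the scene. Friction and masses are not known exactly. Their poses are not given: they have to be found in the camera images.
- grater: the grater's grey foot, stuck to the worktop; on its rail a white frame, hopper folded back, with two upright cheeks (14 mm thick, 110 mm tall, inner faces 102 mm apart). Origin: middle of the foot's underside, z up, y from near (right) to far cheek. Where the frame is clamped on the rail differs: up to 10 mm off in y and 3.5 mm in x, which this pose does not show
- collar (a joint): dark sprung collar round the near cheek's 14 mm hole, 80 mm above the foot's underside, bore 15 mm: 0 = out, 6 mm proud of the cheek's outer face, which lies 65 mm to -y of the grater's origin if the frame sits true; 0.006 = pressed flush by the hub, m. Takes 2 N to start, 8 N flush; it springs the spindle back against the catch
- catch (a joint): upright spring pin with a black knob, 8 mm beyond the far cheek's outer face (65 mm to +y of the grater's origin if the frame sits true; 14 mm hole too): 0 = down (at rest or in the groove), 0.001 or more = lifted by the nose, m. Drops into the groove once the collar is 3.5 mm in; up to there about 9 N of push in all. Over 25 N of contact on the grater is forcing
- drum: grating drum: hollow steel cylinder 70 mm long, 56 mm across, grey end discs each with a 15.6 mm bore; about 0.16 kg. Origin at its centre, y along its axis; either end may lead. The cradle is two bars between the cheeks: there its origin lies 77 to 78 mm above the foot's underside, 2 to 3 mm below the line of the holes, with 16 mm free at each end; it finds the middle across by itself
- spindle: crank spindle, 0.22 kg: steel shaft 12 mm thick, 164 mm long, the last 15 mm tapering to a 2 mm tip, a groove from 134 to 143 mm (sloped on the hub side from 129 mm). Origin on the axis where the shaft meets the hub; y to the tip, z up as it lies. Hub: grey, 20 mm square, y = -50 mm to 0, to be taken from above; behind it the crank arm points 46 mm to +x, with a black knob
- spindle_tip (a point): tip of the spindle's tapered nose, on the axis, 164 mm from the spindle's origin; axes as the spindle's
- rack: wire cooling rack, 164 x 300 mm, fixed; the washed parts lie on its wires, 30 mm high: the spindle along its front side, the drum on two lengthwise wires along its back side. Origin: centre of its underside, y along its length
- timer: round kitchen timer with a white top, 62 mm across, 40 mm tall; origin at the centre of its underside; a bystander
- mug: mug with a handle, 92 mm across, 95 mm tall; origin at the centre of its underside; a bystander
- salt: white grinder, 55 mm across, 149 mm tall; origin at the centre of its underside; a bystander
- pepper: dark and white grinder, 55 mm across, 149 mm tall; origin at the centre of its underside; a bystander
- tin: food tin, 75 mm across, 110 mm tall; origin at the centre of its underside; a bystander
- tumbler: drinking glass, 79 mm across, 90 mm tall; origin at the centre of its underside; a bystander
- fork: table fork lying on the worktop, 204 mm long, 18 mm high; origin at the centre of its underside; a bystander

How it is judged:
By the outcome, as a careful person would: the job done as asked, in the order asked, and still so for the second after the job is handed in, with the robot touching nothing.
It also fails if it takes over 72 s, if anything falls off the work surface, if the arm or the gripper's body presses on something with over 40 N, if the wrist force passes 120 N, or if a joint passes its speed limit or range.

## Robot

A 6-joint arm with a two-finger parallel gripper is mounted at the origin on a cart in front of the work surface, level with it; the furniture and walls round the work are solid. World frame = base frame: x ahead of the robot, y to its left, z up, the work surface at z = 0. Lengths are in m, angles in rad, forces in N, time in s.
With the tool pointing down it reaches from about 0.3 to 0.775 m from the base axis. Payload 14.6 kg.
Tool frame: the origin (TCP) lies on the centre line of the jaws, within the pads' length; the fingertips stand 11 mm ahead of it and the grasp point (between the pads) lies 8 mm behind it; z points along the fingers, y is the line along which they close (so a half turn about z gives the same grasp; the last joint's range is limited). The gripper opens to 85 mm and grips with 20 to 120 N. Pads are 22 mm wide; open, the fingers measure 114 mm over their backs; the gripper's body (76 mm by 85 mm) begins 54 mm behind the grasp point. The pads swing forward as they close: fully open they stand 13 mm farther back than shut.
Start: joints at [-1.174, 0.3, 1.521, -0, 1.321, -0.067], TCP at [0.246, -0.492, 0.242] pointing down, gripper open.
Joint ranges: [-3.03, 3.03], [-0.79, 2.21], [0.23, 2.52], [-1.04, 4.18], [0, 3.07], [-2.55, 2.55]. Speed limits (rad/s): [2.22, 2.22, 2.57, 3.14, 3.14, 3.14].

## Interface

Orientations are given as a rotation vector (axis times angle).
In Python, from workcell import get_state, imaging, finish_job gives the robot as it stands.
- The arm moves only by the tool apply_moves, never from a script. Its argument "deltas" is one flat list of numbers, 7 for each row, row after row: the shift along the tool's x, y, z in mm, then the turn, a rotation vector about the tool's x, y, z in rad, then the opening, from 0 (shut) to 1 (fully open). A call has 1 to 12 rows; each row is the pose to reach, as a shift and turn from the pose commanded when the call began, along the tool's axes at that moment; what a row does not reach only later rows make up. A row lasts 1/8 s, in which the tool goes at most 62.5 mm and 10.7 degrees, less where a joint would pass 70% of its speed; a pose out of reach is approached as far as the arm can. A call with a gripper value outside its range is refused whole. The fingers move at their own pace and stop on an object; "squeeze" is the grip in N (left out, the last holds). Time passes only in rows, so rows that repeat a pose let the fingers close. It gives the time, the measured TCP pose, the force, the opening and the grip force at its end, in the units of the state.
- get_state(): the state, without advancing time (a new reading comes with each control period).
- imaging.grab_frame(name): name is "side" or "top"; returns the picture (420x560x3 uint8, red, green, blue); there is no depth.
- imaging.camera_params(name): a dict with "intrinsics" (3x3 intrinsics, pixels), "extrinsics" (4x4, takes a point from camera to world coordinates). Camera axes: x right, y up, looking along -z (the intrinsics and any distortion apply to the point x, -y, -z); pixel columns grow to the right and rows downward; lengths in m; the calibration is good to about 2 mm. A picture is of the moment at which its call begins. camera_params takes no time and is no camera call.
- finish_job(): hands the job in; it is judged then, once.
The state is a dict: "clock": time; "q": joint angles; "dq": joint speeds; "joint_efforts": joint torques, N m; "tcp_pos": TCP position; "tcp_rot": TCP orientation; "contact_force": force on the tool from outside, world axes, zero at the start; "wrist_torque": the same for the moment, N m; "finger_gap": finger opening in m; "grip_force": force on a finger pad.
Only numpy, scipy, OpenCV 4.12 (cv2) and the standard library are available. Lean on these libraries where they do the work, as an engineer would, in place of code of your own. Each camera call takes 0.05 s, during which the arm holds its last target. There are 200 camera calls.

## Working session

There is one attempt and no reset: what is moved stays moved. The work goes in short steps, Python scripts to look and compute and a tool call to move; the robot and the scene stay as the last step left them, time stands still between calls to the robot, and variables do not carry over. Pictures are saved under pics/ and viewed, at most 10 in all, crops included, and the job is handed in when it is done.

Besides the shell and the picture viewer there is one more tool, called after "Call:" as name(argument=value, ...) on one line, values as JSON. apply_moves: Moves the arm, as the interface text tells. Its arguments: {"type":"object","properties":{"deltas":{"type":"array","items":{"type":"number"}},"squeeze":{"type":"number"}},"required":["deltas"]}

```bash
mkdir -p pics; ls; cat > h.py <<'E'
import numpy as np, cv2
from workcell import get_state, imaging, finish_job
def cam(n):
    p=imaging.camera_params(n); return np.array(p["intrinsics"],float),np.array(p["extrinsics"],float),p
def ray(n,u,v):
    K,E,_=cam(n); d=np.linalg.inv(K)@[u,v,1]; d=np.array([d[0],-d[1],-d[2]])
    return E[:3,3],E[:3,:3]@d
def on_z(n,u,v,z):
    o,d=ray(n,u,v); return o+d*(z-o[2])/d[2]
def proj(n,P):
    K,E,_=cam(n); c=E[:3,:3].T@(np.array(P)-E[:3,3]); q=K@[c[0],-c[1],-c[2]]; return q[:2]/q[2]
def tri(n1,p1,n2,p2):
    o1,d1=ray(n1,*p1);o2,d2=ray(n2,*p2)
    A=np.stack([d1,-d2],1);s=np.linalg.lstsq(A,o2-o1,rcond=None)[0]
    a,b=o1+s[0]*d1,o2+s[1]*d2; return (a+b)/2,np.linalg.norm(a-b)
E
python3 - <<'E'
from h import *
for n in("side","top"):
    f=imaging.grab_frame(n); cv2.imwrite(f"pics/{n}0.png",cv2.cvtColor(f,cv2.COLOR_RGB2BGR))
    print(imaging.camera_params(n))
print(get_state())
E
```

```text
pics
{'intrinsics': array([[527.08264389,   0.        , 273.47042062],
       [  0.        , 527.08264389, 203.15250472],
       [  0.        ,   0.        ,   1.        ]]), 'extrinsics': array([[ 0.97465951,  0.07352876, -0.21126371,  0.2064007 ],
       [-0.22251733,  0.41541489, -0.88199575, -1.46769542],
       [ 0.02291004,  0.90665539,  0.42124949,  0.76383477],
       [ 0.        ,  0.        ,  0.        ,  1.        ]])}
{'intrinsics': array([[457.20790518,   0.        , 282.39206871],
       [  0.        , 457.20790518, 209.58735538],
       [  0.        ,   0.        ,   1.        ]]), 'extrinsics': array([[ 0.01347772,  0.98023218, -0.19739106,  0.2908693 ],
       [-0.99975219,  0.00971249, -0.02003073, -0.10608915],
       [-0.0177176 ,  0.19761211,  0.98012017,  1.41245724],
       [ 0.        ,  0.        ,  0.        ,  1.        ]])}
{'clock': 0.1, 'q': array([-1.17358523e+00,  3.00453986e-01,  1.52153914e+00,  1.57218033e-05,
        1.32071176e+00, -6.66138790e-02]), 'dq': array([-0.00089095, -0.00240191, -0.00339722, -0.00174225, -0.00056419,
       -0.0003823 ]), 'joint_efforts': array([-4.93668790e-05, -5.44378817e+01, -3.62372410e+01, -1.55508806e-04,
        3.01578257e-03,  2.96625785e-05]), 'tcp_pos': array([ 0.24596809, -0.49170285,  0.24174844]), 'tcp_rot': array([-3.05641911e+00, -7.21802552e-01,  2.63787122e-04]), 'contact_force': array([-0.45913801, -0.6568245 , -0.30395919]), 'wrist_torque': array([ 0.01618783, -0.01768998, -0.00079268]), 'grip_force': 0.0, 'finger_gap': 0.08574621704979568}
```

View pics/side0.png

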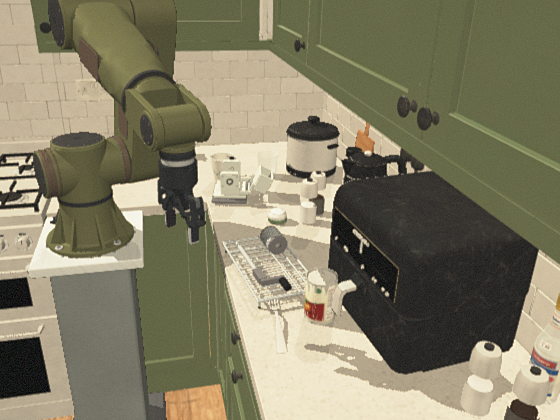

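View pics/top0.png

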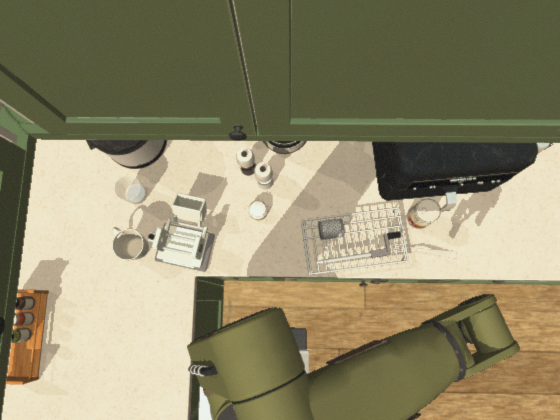

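The side view shows the grater at (237,182), the drum at (272,240) and the spindle hub at (270,278). In the top view the grater is at (182,243), the drum at (331,229), the spindle runs from about (320,262) to the hub at (380,253), and the crank knob is at (394,236). I'll enlarge those parts.

```bash
python3 - <<'E'
from h import *
t=cv2.imread("pics/top0.png"); s=cv2.imread("pics/side0.png")
a=cv2.resize(t[195:280,290:420],None,fx=6,fy=6,interpolation=cv2.INTER_CUBIC)
b=cv2.resize(t[180:280,110:230],None,fx=6,fy=6,interpolation=cv2.INTER_CUBIC)[:,:]
c=cv2.resize(s[140:320,200:340],None,fx=3.3,fy=3.3,interpolation=cv2.INTER_CUBIC)
cv2.imwrite("pics/a.png",a);cv2.imwrite("pics/b.png",b);cv2.imwrite("pics/c.png",c)
for n,u,v,z in[("top",182,243,.08),("top",331,229,.058),("top",380,253,.04),("top",320,262,.04)]:print(on_z(n,u,v,z))
E
```

```text
[0.45603118 0.21515566 0.08      ]
[ 0.50586074 -0.22461857  0.058     ]
[ 0.43759687 -0.37208346  0.04      ]
[ 0.40858022 -0.19262417  0.04      ]
```

View pics/a.png

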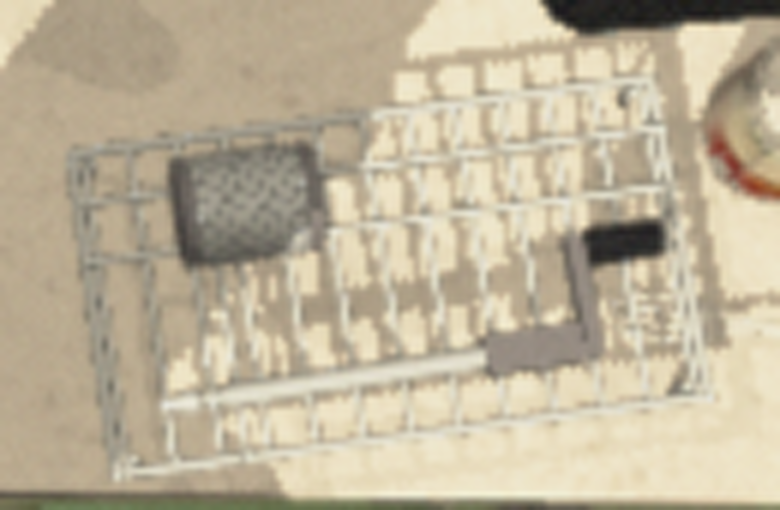

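View pics/b.png

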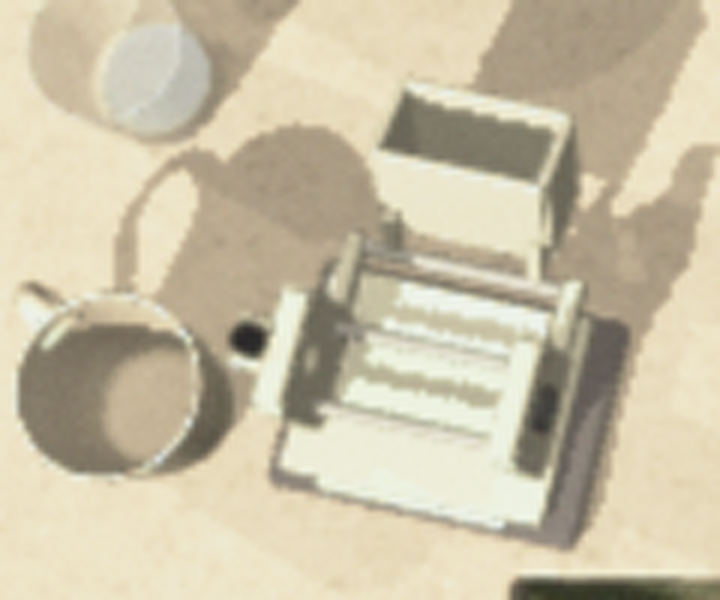

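View pics/c.png

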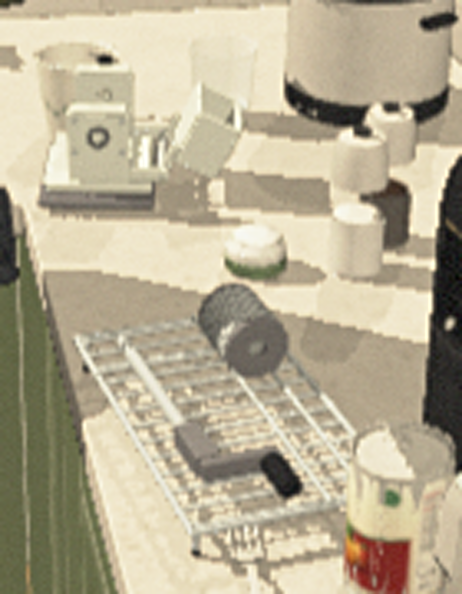

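The crops show the drum ends at (180,210) and (318,190) in crop a, and the spindle from (165,405) to the hub end at (597,345). In crop b the cheek tops are at (283,350) and (515,400), with a hinge bar behind at (470,270). The collar is at (97,137) in crop c. The fingers have to clear that bar, so I'll zoom the side view of the grater once and measure the rest by code.

```bash
python3 - <<'E'
from h import *
s=cv2.imread("pics/side0.png")
fs=[imaging.grab_frame("side") for _ in range(1)]
cv2.imwrite("pics/d.png",cv2.resize(s[155:210,208:280],None,fx=10,fy=10,interpolation=cv2.INTER_CUBIC))
T=lambda x,y:(290-.5+x/6+.0,195-.5+y/6)   # crop a -> px
G=lambda x,y:(110-.5+x/6,180-.5+y/6)
C=lambda x,y:(200-.5+x/3.3,140-.5+y/3.3)
p=lambda *a:print(*[np.round(x,4) for x in a])
print("spindle tip, shaft/hub, hub back at z.042")
for q in[(165,405),(488,362),(588,350)]:p(on_z("top",*T(*q),.042))
print("drum ends z .058")
for q in[(180,213),(318,190)]:p(on_z("top",*T(*q),.058))
print("drum disc centre side/top"); p(*tri("side",C(258,348),"top",T(318,200)))
print("collar"); p(*tri("side",C(97,137),"top",G(548,400)))
print("near cheek top, far cheek top z .11")
for q in[(513,405),(270,352),(525,345),(497,460),(293,290),(262,410)]:p(on_z("top",*G(*q),.11))
print("foot corners z .02");
for q in[(275,485),(570,548),(625,325)]:p(on_z("top",*G(*q),.015))
print("hinge bar at z .08/.1"); 
for z in(.08,.1):p(on_z("top",*G(360,250),z),on_z("top",*G(575,292),z))
print("catch knob");p(*tri("side",C(106,60),"top",G(248,339)))
E
```

```text
spindle tip, shaft/hub, hub back at z.042
[ 0.4083 -0.1836  0.042 ]
[ 0.4316 -0.3442  0.042 ]
[ 0.4381 -0.394   0.042 ]
drum ends z .058
[ 0.5025 -0.1903  0.058 ]
[ 0.5148 -0.259   0.058 ]
drum disc centre side/top
[ 0.51   -0.2588  0.0604] 0.0012
collar
[0.4436 0.159  0.0818] 0.007
near cheek top, far cheek top z .11
[0.4412 0.1698 0.11  ]
[0.4654 0.2884 0.11  ]
[0.4702 0.1655 0.11  ]
[0.4148 0.1761 0.11  ]
[0.4957 0.2793 0.11  ]
[0.4374 0.2903 0.11  ]
foot corners z .02
[0.4098 0.3098 0.015 ]
[0.3797 0.1572 0.015 ]
[0.4942 0.1341 0.015 ]
hinge bar at z .08/.1
[0.5208 0.2562 0.08  ] [0.5009 0.1484 0.08  ]
[0.5173 0.2507 0.1   ] [0.4977 0.1446 0.1   ]
catch knob
[0.4712 0.2986 0.1127] 0.0001
```

View pics/d.png

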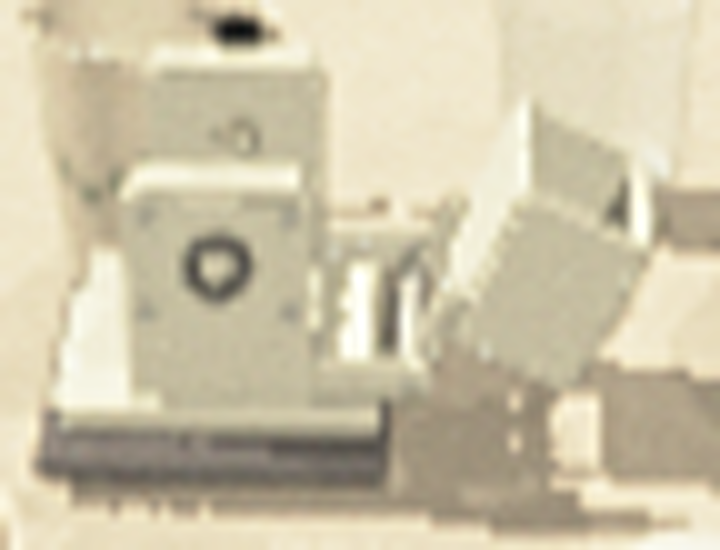

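The zoom shows the collar centre at (217,268), the far cheek's hole around (240,135), and the hinge bracket to the right of the cheek at x 325-435. I'll intersect those rays with the z = 0.08 hole line.

```bash
python3 - <<'E'
from h import *
D=lambda x,y:(208-.5+x/10,155-.5+y/10)
for q,z in[((217,268),.08),((240,135),.08),((325,290),.08),((435,290),.08)]:print(q,on_z("side",*D(*q),z).round(4))
# collar ring by mask
f=cv2.cvtColor(imaging.grab_frame("side"),cv2.COLOR_RGB2GRAY).astype(float)[170:193,220:240]
print(f[4:19].astype(int))
for P in([.41,-.18,.042],[.505,-.225,.058]):print(proj("side",P),proj("top",P))
# pose math
R=cv2.Rodrigues(get_state()["tcp_rot"])[0]; print(R.round(3))
E
```

```text
(217, 268) [0.4413 0.1602 0.08  ]
(240, 135) [0.4677 0.2813 0.08  ]
(325, 290) [0.4739 0.1353 0.08  ]
(435, 290) [0.51   0.1291 0.08  ]
[[225 216 184 184 190 188 196 199 202 202 201 201 186 187 192 190 192 190
  188 183]
 [190 183 179 182 184 188 199 198 201 197 199 197 176 169 172 171 165 170
  200 175]
 [188 177 157 173 187 187 189 188 190 190 192 190 189 189 190 187 164 165
  187 173]
 [186 183 161 182 193 187 190 191 190 183 182 190 193 186 190 187 167 172
  191 173]
 [186 188 187 191 190 194 191 171 162 137 143 167 180 189 187 192 181 188
  188 175]
 [183 189 190 188 188 192 176 110 107 101  95 104 141 194 193 190 189 188
  187 171]
 [197 189 189 190 189 191 143  90 150 156 152 105  91 178 192 188 189 192
  182 163]
 [213 185 187 190 190 190 126  85 192 205 190 145  83 156 188 188 194 190
  186 188]
 [212 190 183 190 189 189 129  79 168 187 166 116  94 167 192 188 189 186
  194 226]
 [220 191 190 190 192 191 152  99 106 142 101  83 130 190 191 190 192 187
  194 234]
 [219 188 179 187 187 190 185 154 115 101  95 131 173 190 190 187 189 184
  191 220]
 [219 184 165 176 189 188 191 189 171 155 157 189 192 190 190 189 175 167
  188 209]
 [221 181 162 175 190 193 187 191 193 189 189 195 189 192 188 186 164 162
  195 233]
 [222 193 179 190 189 189 192 191 190 191 189 189 193 187 190 189 182 179
  191 218]
 [226 192 190 188 191 193 189 188 189 186 189 191 189 187 190 189 190 187
  188 167]]
[236.27822343 240.31815325] [315.80719011 261.41529988]
[272.86992623 239.97820379] [331.12993688 229.2858665 ]
[[ 0.894  0.447 -0.   ]
 [ 0.447 -0.894  0.001]
 [ 0.    -0.001 -1.   ]]
```

```bash
cat >> h.py <<'E'
def go(x,y,z,deg):
    "delta (mm, rad) to TCP at xyz, pointing down, tool x at world angle deg"
    s=get_state(); R=cv2.Rodrigues(np.array(s["tcp_rot"]))[0]; a=np.radians(deg)
    T=np.array([[np.cos(a),np.sin(a),0],[np.sin(a),-np.cos(a),0],[0,0,-1.]])
    d=R.T@(np.array([x,y,z])-s["tcp_pos"])*1000; r=cv2.Rodrigues(R.T@T)[0].ravel()
    print("go",d.round(1),r.round(4)); return d,r
E
python3 - <<'E'
from h import *
go(.5086,-.2247,.13,98.2)
E
```

```text
go [ 354.3 -121.3  112.1] [-5.0000e-04 -4.0000e-04 -1.2501e+00]
```

Call:
apply_moves(deltas=[50, -17, 10, 0, 0, -0.17, 1, 100, -34, 25, 0, 0, -0.34, 1, 150, -51, 40, 0, 0, -0.51, 1, 200, -68, 55, 0, 0, -0.68, 1, 250, -85, 70, 0, 0, -0.85, 1, 300, -103, 90, 0, 0, -1.02, 1, 340, -117, 105, 0, 0, -1.17, 1, 354, -121, 112, 0, 0, -1.25, 1, 354, -121, 112, 0, 0, -1.25, 1, 354, -121, 112, 0, 0, -1.25, 1])

```text
clock: 1.45
tcp_pos: [0.5082, -0.2259, 0.1306]
tcp_rot: [2.06, 2.372, -0.0]
contact_force: [-0.1, 0.2, 0.5]
finger_gap: 0.0855
grip_force: 0.0
```

```bash
python3 - <<'E'
from h import *
go(.5086,-.2247,.05,98.2); s=get_state(); print(s["tcp_pos"],s["contact_force"],s["clock"])
t=imaging.grab_frame("top")[...,::-1];d=imaging.grab_frame("side")[...,::-1]
a=cv2.resize(t[190:290,290:420],(390,300),interpolation=2);b=cv2.resize(d[180:320,200:340],(400,400),interpolation=2)
c=np.zeros((400,790,3),np.uint8);c[:300,:390]=a;c[:,390:]=b;cv2.imwrite("pics/e.png",c)
E
```

```text
go [ 1.1  0.6 80.6] [ 0.0001  0.0002 -0.0025]
[ 0.50815525 -0.22589596  0.13058476] [-0.0710485   0.20271459  0.54523856] 1.45
```

View pics/e.png

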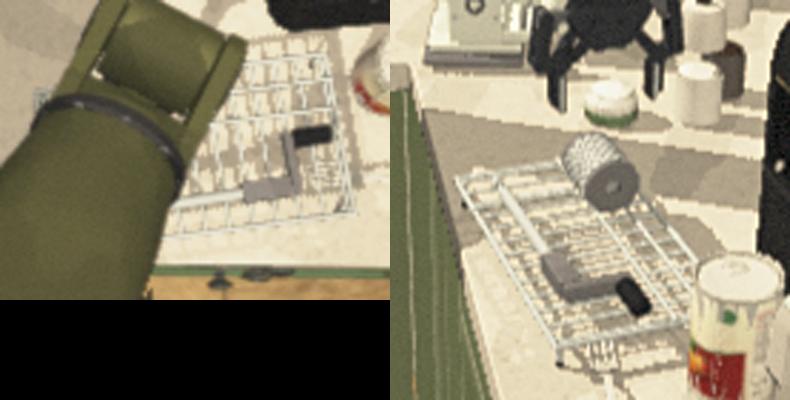

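The fingers sit either side of the drum (tips at (558,105) and (653,95), drum at (600,172)). Descending.

Call:
apply_moves(deltas=[1, 0.5, 25, 0, 0, 0, 1, 1, 0.5, 45, 0, 0, 0, 1, 1, 0.5, 60, 0, 0, 0, 1, 1, 0.5, 70, 0, 0, 0, 1, 1, 0.5, 77, 0, 0, 0, 1, 1, 0.5, 80, 0, 0, 0, 1, 1, 0.5, 80, 0, 0, 0, 0.5, 1, 0.5, 80, 0, 0, 0, 0.5, 1, 0.5, 80, 0, 0, 0, 0.5, 1, 0.5, 80, 0, 0, 0, 0.5], squeeze=30)

```text
clock: 2.8
tcp_pos: [0.5086, -0.2245, 0.0509]
tcp_rot: [2.057, 2.374, -0.001]
contact_force: [-5.2, -0.9, 5.4]
finger_gap: 0.0532
grip_force: 30.7
```

Call:
apply_moves(deltas=[0, 0, 0, 0, 0, 0, 0.9, 0, 0, 0, 0, 0, 0, 0.9, 0, 0, 4, 0, 0, 0, 0.9, 0, 0, 8, 0, 0, 0, 0.9, 0, 0, 8, 0, 0, 0, 0.5, 0, 0, 8, 0, 0, 0, 0.5, 0, 0, 8, 0, 0, 0, 0.5, 0, 0, 8, 0, 0, 0, 0.5], squeeze=40)

```text
clock: 3.8
tcp_pos: [0.5087, -0.2243, 0.0423]
tcp_rot: [-2.057, -2.374, 0.0]
contact_force: [-3.7, -0.6, 1.7]
finger_gap: 0.0533
grip_force: 41.6
```

Call:
apply_moves(deltas=[0, 0, -5, 0, 0, 0, 0.5, 0, 0, -20, 0, 0, 0, 0.5, 0, 0, -50, 0, 0, 0, 0.5, 0, 0, -90, 0, 0, 0, 0.5, 0, 0, -130, 0, 0, 0, 0.5, 0, 0, -160, 0, 0, 0, 0.5, 0, 0, -160, 0, 0, 0, 0.5, 0, 0, -160, 0, 0, 0, 0.5])

```text
clock: 4.8
tcp_pos: [0.5085, -0.224, 0.2016]
tcp_rot: [-2.056, -2.374, 0.0]
contact_force: [-0.8, 0.3, -2.8]
finger_gap: 0.0533
grip_force: 42.6
```

```bash
python3 - <<'E'
from h import *
s=get_state(); print(s["contact_force"],s["finger_gap"],s["tcp_pos"]);go(.4545,.2295,.20,78.5)
d=imaging.grab_frame("side")[...,::-1]
p=proj("side",s["tcp_pos"]);print(p)
x,y=int(p[0]),int(p[1]);b=cv2.resize(d[y-45:y+45,x-60:x+60],None,fx=6,fy=6,interpolation=2);cv2.imwrite("pics/f.png",b);print(x,y)
E
```

```text
[-0.80722026  0.25686699 -2.83883732] 0.05325195930419833 [ 0.50853138 -0.22402959  0.20155217]
go [456.6  11.2   1.8] [-0.0008 -0.0005  0.3438]
[275.30156864 192.19446574]
275 192
```

View pics/f.png

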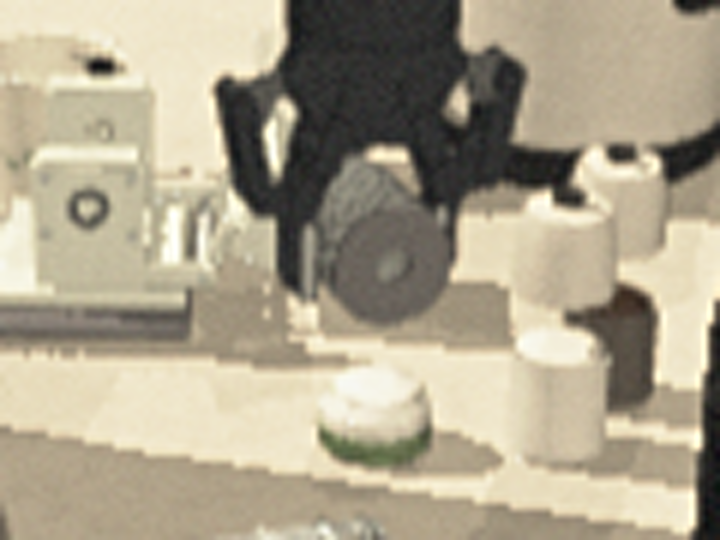

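The drum hangs level in the grip, near disc centre at (392,262) in the crop. The knuckles span 220-525, so I need to check clearance to the folded hopper.

```bash
python3 - <<'E'
from h import *
D=lambda x,y:(208-.5+x/10,155-.5+y/10)
G=lambda x,y:(110-.5+x/6,180-.5+y/6)
F=lambda x,y:(215-.5+x/6,147-.5+y/6)
u=np.array([.199,.98,0]);v=np.array([.98,-.199,0]);c=np.array([.4545,.2295,0])
for n,a,b in[("near-front top",(530,200),(545,185)),("far-front top",(525,105),(380,150)),("near-back",(640,245),(575,120)),("near front bottom",(440,310),(540,245)),("knob",(237,30),(248,339))]:
    P,e=tri("side",D(*a),"top",G(*b)); print(n,"across %.3f along %.3f z %.3f err %.3f"%((P-c)@v,(P-c)@u,P[2],e))
s=get_state();t=s["tcp_pos"];o,d=ray("side",*F(392,262));ax=np.array([-.142,.99,0])
n=np.array([.99,.142,0]);k=((t-o)@n)/(d@n);P=o+k*d-t;print("drum near disc rel tcp along axis",P@ax,"z",P[2])
for q in[(220,80),(525,60),(245,205),(455,210),(330,262),(455,262)]:
    o,d=ray("side",*F(*q));k=((t-o)@ax)/(d@ax);P=o+k*d-t;print(q,"across",(P@n).round(4),"z",P[2].round(4))
E
```

```text
near-front top across 0.107 along -0.047 z 0.097 err 0.002
far-front top across 0.106 along 0.037 z 0.100 err 0.003
near-back across 0.145 along -0.050 z 0.082 err 0.002
near front bottom across 0.080 along -0.042 z 0.054 err 0.009
knob across 0.002 along 0.071 z 0.114 err 0.001
drum near disc rel tcp along axis -0.0314171257572749 z 0.019292592269878367
(220, 80) across -0.068 z 0.0991
(525, 60) across 0.0729 z 0.0928
(245, 205) across -0.0563 z 0.0406
(455, 210) across 0.0423 z 0.0257
(330, 262) across -0.0165 z 0.0085
(455, 262) across 0.0433 z 0.0004
```

Call:
apply_moves(deltas=[20, 0, 0, 0, 0, 0.02, 0.5, 60, 1, 0, 0, 0, 0.05, 0.5, 105, 2, 0, 0, 0, 0.09, 0.5, 155, 4, 0, 0, 0, 0.13, 0.5, 205, 5, 0, 0, 0, 0.16, 0.5, 255, 6, 0, 0, 0, 0.2, 0.5, 305, 8, 0, 0, 0, 0.24, 0.5, 355, 9, 0, 0, 0, 0.28, 0.5, 400, 10, 0, 0, 0, 0.31, 0.5, 435, 11, 0, 0, 0, 0.335, 0.5, 453, 11, 0, 0, 0, 0.344, 0.5, 453, 11, 0, 0, 0, 0.344, 0.5])

```text
clock: 6.35
tcp_pos: [0.4546, 0.2264, 0.2011]
tcp_rot: [-2.431, -1.989, 0.003]
contact_force: [-0.1, -0.8, -1.8]
finger_gap: 0.0534
grip_force: 42.6
```

```bash
python3 - <<'E'
from h import *
go(.4538,.226,.065,78.5);s=get_state();print(s["contact_force"],s["tcp_pos"],s["q"])
E
```

```text
go [ -0.4  -0.4 136.1] [-0.0017  0.0011  0.0015]
[-0.12391103 -0.81597957 -1.81871434] [0.45457293 0.22640038 0.20113536] [3.89916026e-01 2.46298215e-01 1.68881154e+00 8.66285326e-05
 1.20850676e+00 5.89131398e-01]
```

Call:
apply_moves(deltas=[0, 0, 25, 0, 0, 0, 0.5, 0, 0, 55, 0, 0, 0, 0.5, 0, 0, 80, 0, 0, 0, 0.5, 0, 0, 100, 0, 0, 0, 0.5, 0, 0, 114, 0, 0, 0, 0.5, 0, 0, 122, 0, 0, 0, 0.5, 0, 0, 126, 0, 0, 0, 0.5, 0, 0, 126, 0, 0, 0, 0.5])

```text
clock: 7.35
tcp_pos: [0.4553, 0.2257, 0.0765]
tcp_rot: [2.433, 1.987, 0.0]
contact_force: [0.1, -0.1, -0.4]
finger_gap: 0.0534
grip_force: 42.6
```

Call:
apply_moves(deltas=[0, 0, 2, 0, 0, 0, 0.5, 0, 0, 4, 0, 0, 0, 0.5, 0, 0, 6, 0, 0, 0, 0.5, 0, 0, 6, 0, 0, 0, 0.5])

```text
clock: 7.85
tcp_pos: [0.4551, 0.2257, 0.0702]
tcp_rot: [-2.433, -1.987, 0.0]
contact_force: [0.0, 0.6, -2.9]
finger_gap: 0.0532
grip_force: 42.6
```

Call:
apply_moves(deltas=[0, 0, 2, 0, 0, 0, 0.5, 0, 0, 4, 0, 0, 0, 0.5, 0, 0, 4, 0, 0, 0, 0.5])

```text
clock: 8.22
tcp_pos: [0.4551, 0.2256, 0.0661]
tcp_rot: [-2.433, -1.987, 0.001]
contact_force: [0.5, -0.2, -1.4]
finger_gap: 0.0536
grip_force: 42.6
```

Call:
apply_moves(deltas=[0, 0, 2, 0, 0, 0, 0.5, 0, 0, 3, 0, 0, 0, 0.5, 0, 0, 3, 0, 0, 0, 0.5])

```text
clock: 8.6
tcp_pos: [0.4551, 0.2257, 0.0632]
tcp_rot: [-2.433, -1.987, 0.0]
contact_force: [-0.1, -0.2, -2.3]
finger_gap: 0.0532
grip_force: 42.6
```

Call:
apply_moves(deltas=[0, 0, 1, 0, 0, 0, 0.5, 0, 0, 2, 0, 0, 0, 0.5, 0, 0, 2, 0, 0, 0, 0.5])

```text
clock: 8.98
tcp_pos: [0.4553, 0.2257, 0.0614]
tcp_rot: [2.433, 1.987, 0.0]
contact_force: [-1.8, -0.7, 0.2]
finger_gap: 0.0533
grip_force: 42.9
```

Call:
apply_moves(deltas=[0, 0, 1, 0, 0, 0, 0.5, 0, 0, 2, 0, 0, 0, 0.5, 0, 0, 2, 0, 0, 0, 0.5])

```text
clock: 9.35
tcp_pos: [0.4555, 0.2259, 0.0608]
tcp_rot: [2.433, 1.987, 0.002]
contact_force: [-10.1, -4.0, 21.0]
finger_gap: 0.0534
grip_force: 45.4
```

Call:
apply_moves(deltas=[0, 0, -1.5, 0, 0, 0, 0.5, 0, -1, -1.5, 0, 0, 0, 0.5, 0, -1, -1.5, 0, 0, 0, 0.62, 0, -1, -1.5, 0, 0, 0, 0.66, 0, -1, -1.5, 0, 0, 0, 0.7, 0, -1, -1.5, 0, 0, 0, 0.75, 0, -1, -1.5, 0, 0, 0, 0.75])

```text
clock: 10.22
tcp_pos: [0.4542, 0.2259, 0.0608]
tcp_rot: [-2.433, -1.987, 0.0]
contact_force: [-0.1, 0.1, 0.1]
finger_gap: 0.064
grip_force: 0.0
```

```bash
python3 - <<'E'
from h import *
s=get_state();print(s["contact_force"],s["tcp_pos"],s["finger_gap"])
d=imaging.grab_frame("side")[...,::-1]
cv2.imwrite("pics/g.png",cv2.resize(d[130:210,200:300],None,fx=7,fy=7,interpolation=2))
E
```

```text
[-0.07565991  0.08380316  0.08240618] [0.45419584 0.22589335 0.06075032] 0.06400163890266926
```

View pics/g.png

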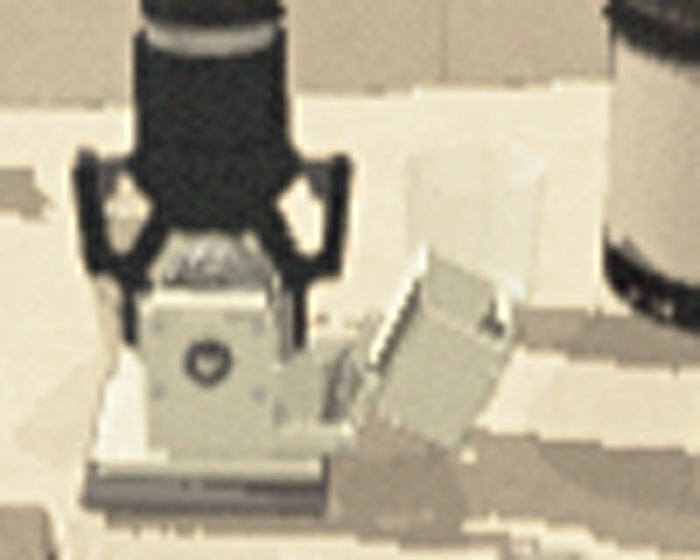

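The drum sits between the cheeks and the fingers have cleared it (tips beside the near cheek at (130,330) and (297,340)). Lifting off and heading for the spindle.

Call:
apply_moves(deltas=[0, 0, -5, 0, 0, 0, 0.75, 0, 0, -20, 0, 0, 0, 0.75, 0, 0, -50, 0, 0, 0, 0.75, 0, 0, -90, 0, 0, 0, 0.75, 0, 0, -130, 0, 0, 0, 0.75, 0, 0, -140, 0, 0, 0, 0.75])

```text
clock: 11.02
tcp_pos: [0.4549, 0.2262, 0.2043]
tcp_rot: [2.432, 1.987, 0.007]
contact_force: [0.6, -0.1, 0.7]
finger_gap: 0.0645
grip_force: 0.0
```

```bash
python3 - <<'E'
from h import *
print(get_state()["contact_force"]);go(.4347,-.366,.13,98.2)
t=imaging.grab_frame("top"); K=t[240:275,310:395].astype(int)
# shaft: bright pixels relative? print spindle column profile of gray
g=cv2.cvtColor(t,cv2.COLOR_RGB2GRAY)
hsv=cv2.cvtColor(t,cv2.COLOR_RGB2HSV)
print(g[247:262,366:394])
E
```

```text
[ 0.55442557 -0.11774567  0.69317452]
go [-584.5   98.1   73. ] [ 0.0046 -0.002  -0.344 ]
[[230 223 182 191 221 221 207 229 226 187 178 177 167 169 192 224 227 223
  180 165 105 138 145 158 211 199 178 175]
 [230 222 182 189 216 184 201 231 230 220 186 184 203 172 197 225 223 189
  145 138 109 133 148 149 181 215 188 194]
 [230 223 178 189 212 171 193 225 229 220 175 154 162 144 143 157 165 156
  145 141 138 129 147 150 165 200 184 198]
 [230 227 188 184 204 140 146 162 174 165 153 150 152 143 141 144 146 147
  146 145 139 116 147 145 166 216 186 199]
 [230 228 216 158 132 144 144 143 147 143 149 147 145 144 146 146 145 146
  144 144 138 118 144 144 164 221 185 191]
 [223 204 180 147 119 144 145 145 144 145 145 144 145 146 148 145 145 146
  144 144 147 144 144 149 164 217 183 176]
 [178 179 182 188 182 150 148 145 147 145 147 147 145 145 148 146 145 146
  147 146 149 150 141 145 159 185 176 173]
 [213 214 218 222 217 149 144 148 144 144 146 146 147 144 147 145 144 143
  145 145 147 154 141 147 172 180 172 178]
 [224 224 222 221 213 149 146 147 147 146 148 145 144 144 152 145 134 132
  133 128 149 162 173 198 194 215 189 213]
 [216 213 199 185 157 117 143 148 149 140 141 128 140 133 139 151 158 187
  214 193 214 178 191 220 215 221 217 220]
 [184 185 182 182 167 136 130 154 154 175 214 194 213 173 170 206 197 218
  224 223 222 214 205 218 203 220 221 221]
 [171 181 191 214 196 213 172 210 205 224 230 228 227 217 196 211 192 221
  224 225 223 221 217 218 196 218 219 224]
 [198 220 220 225 224 227 223 226 210 230 232 232 231 225 219 213 199 222
  225 224 224 222 223 222 205 218 219 223]
 [208 226 228 229 231 230 227 226 213 228 231 230 230 223 220 215 209 222
  223 222 221 223 222 219 213 220 221 218]
 [210 229 228 230 229 228 226 222 214 225 227 225 222 223 220 214 220 223
  222 220 214 217 219 209 220 221 215 197]]
```

```bash
python3 - <<'E'
from h import *
print(on_z("top",378.9,252.7,.05),on_z("top",370.5,253.8,.05))
E
```

```text
[ 0.43738288 -0.36691311  0.05      ] [ 0.43381982 -0.34194647  0.05      ]
```

Call:
apply_moves(deltas=[-30, 5, 0, 0, 0, -0.02, 0.75, -85, 15, 0, 0, 0, -0.05, 0.6, -140, 25, 0, 0, 0, -0.09, 0.6, -195, 35, 0, 0, 0, -0.12, 0.6, -250, 44, 0, 0, 0, -0.16, 0.6, -305, 52, 0, 0, 0, -0.2, 0.6, -360, 61, 0, 0, 0, -0.23, 0.6, -415, 70, 5, 0, 0, -0.26, 0.6, -470, 79, 15, 0, 0, -0.3, 0.6, -525, 88, 30, 0, 0, -0.33, 0.6, -570, 96, 55, 0, 0, -0.344, 0.6, -584, 98, 73, 0.005, 0, -0.344, 0.6])

```text
clock: 12.58
tcp_pos: [0.4324, -0.3677, 0.1255]
tcp_rot: [-2.055, -2.368, 0.005]
contact_force: [-0.5, 0.2, 0.3]
finger_gap: 0.0514
grip_force: 0.0
```

```bash
python3 - <<'E'
from h import *
s=get_state();print(s["contact_force"],s["tcp_pos"],s["q"])
go(.4337,-.3665,.044,98.2)
E
```

```text
[-0.46565173  0.22481696  0.30199098] [ 0.43243449 -0.36771275  0.12550526] [-0.76774562  0.46196204  1.58542976 -0.00397825  1.10030891 -0.90684186]
go [ 0.8  2.  81.5] [-0.0065 -0.0026 -0.0022]
```

Call:
apply_moves(deltas=[1, 4.8, 20, -0.006, -0.003, 0, 0.6, 1, 4.8, 40, -0.006, -0.003, 0, 0.6, 1, 4.8, 58, -0.006, -0.003, 0, 0.6, 1, 4.8, 70, -0.006, -0.003, 0, 0.6, 1, 4.8, 77, -0.006, -0.003, 0, 0.6, 1, 4.8, 81, -0.006, -0.003, 0, 0.6, 1, 4.8, 81, -0.006, -0.003, 0, 0.6])

```text
clock: 13.45
tcp_pos: [0.4379, -0.3643, 0.0469]
tcp_rot: [2.055, 2.373, -0.001]
contact_force: [-0.4, 0.6, -0.1]
finger_gap: 0.0511
grip_force: 0.0
```

Call:
apply_moves(deltas=[0, 0, 0, 0, 0, 0, 0.4, 0, 0, 0, 0, 0, 0, 0.2, 0, 0, 0, 0, 0, 0, 0.1, 0, 0, 0, 0, 0, 0, 0.1, 0, 0, 0, 0, 0, 0, 0.1], squeeze=60)

```text
clock: 14.08
tcp_pos: [0.438, -0.3644, 0.0473]
tcp_rot: [2.055, 2.372, -0.001]
contact_force: [-1.8, 0.9, 6.7]
finger_gap: 0.0185
grip_force: 59.0
```

Call:
apply_moves(deltas=[0, 0, -4, 0, 0, 0, 0.1, 0, 0, -15, 0, 0, 0, 0.1, 0, 0, -40, 0, 0, 0, 0.1, 0, 0, -75, 0, 0, 0, 0.1, 0, 0, -110, 0, 0, 0, 0.1, 0, 0, -140, 0, 0, 0, 0.1, 0, 0, -140, 0, 0, 0, 0.1], squeeze=80)

```text
clock: 14.95
tcp_pos: [0.4382, -0.3645, 0.1893]
tcp_rot: [2.053, 2.369, -0.001]
contact_force: [0.5, -0.4, -2.5]
finger_gap: 0.0174
grip_force: 79.7
```

```bash
python3 - <<'E'
from h import *
s=get_state();print(s["contact_force"],s["tcp_pos"],s["finger_gap"],s["wrist_torque"])
# target: axis at z.08, tip 60mm short of collar face (.4413,.1602) along u(11.5deg); hub gripped 22mm behind face
u=np.array([.199,.98]);p=np.array([.442,.1600])-u*(.05+.164+.022);print(p);go(p[0],p[1],.1875,78.5)
f=imaging.grab_frame("side");np.save("sp.npy",f);print(proj("side",s["tcp_pos"]))
u2=np.array([-.142,.99,0]);P=s["tcp_pos"]+[0,0,-.006];print("expect tip",proj("side",P+u2*.186),proj("side",P+u2*.1))
E
```

```text
[ 0.48946237 -0.37420871 -2.53644984] [ 0.43822643 -0.36446097  0.18932336] 0.01739072264641783 [0.02373345 0.04130057 0.00713477]
[ 0.395036 -0.07128 ]
go [ 2.963e+02 -1.000e+00  2.000e-01] [0.0048 0.0049 0.3438]
[259.83518133 222.14109431]
expect tip [236.60554131 194.42286454] [246.66273265 207.40385046]
```

Call:
apply_moves(deltas=[15, 0, 0, 0, 0, 0.02, 0.1, 45, 0, 0, 0, 0, 0.06, 0.1, 85, 0, 0, 0, 0, 0.11, 0.1, 125, 0, 0, 0, 0, 0.16, 0.1, 165, 0, 0, 0, 0, 0.21, 0.1, 205, 0, 0, 0, 0, 0.26, 0.1, 240, -1, 0, 0, 0, 0.3, 0.1, 270, -1, 0, 0.005, 0.005, 0.33, 0.1, 290, -1, 0, 0.005, 0.005, 0.344, 0.1, 296, -1, 0, 0.005, 0.005, 0.344, 0.1, 296, -1, 0, 0.005, 0.005, 0.344, 0.1])

```text
clock: 16.38
tcp_pos: [0.3942, -0.071, 0.1857]
tcp_rot: [-2.429, -1.985, 0.002]
contact_force: [0.6, -0.3, -2.0]
finger_gap: 0.0175
grip_force: 79.6
```

```bash
python3 - <<'E'
from h import *
s=get_state();print(s["contact_force"],s["tcp_pos"])
go(.395,-.0713,.0865,78.5)
u=np.array([.199,.98,0]);P=s["tcp_pos"]+[0,0,-.006]
for k in(.022,.1,.186):print(k,proj("side",P+u*k),proj("top",P+u*k))
f=imaging.grab_frame("side");t=imaging.grab_frame("top");np.savez("f1.npz",f=f,t=t)
p=proj("side",P+u*.186).astype(int);a=f[p[1]-35:p[1]+35,p[0]-35:p[0]+45]
q=proj("top",P+u*.186).astype(int);b=t[q[1]-35:q[1]+35,q[0]-35:q[0]+65]
a=cv2.resize(a,None,fx=4.4,fy=4.4*1.0,interpolation=2);b=cv2.resize(b,None,fx=4.4,fy=4.4,interpolation=2)
cv2.imwrite("pics/i.png",np.hstack([a,b])[...,::-1]);print(p,q)
E
```

```text
[ 0.63199314 -0.28158086 -1.97961515] [ 0.39416626 -0.070972    0.18571618]
go [-0.4  1.3 99.2] [-0.0047 -0.0024  0.0003]
0.022 [224.89531197 177.88463322] [269.99402033 260.67492194]
0.1 [226.41433443 168.21443726] [241.83083669 254.57828156]
0.186 [227.94151006 158.4923377 ] [211.02100352 247.9087063 ]
[227 158] [211 247]
```

View pics/i.png

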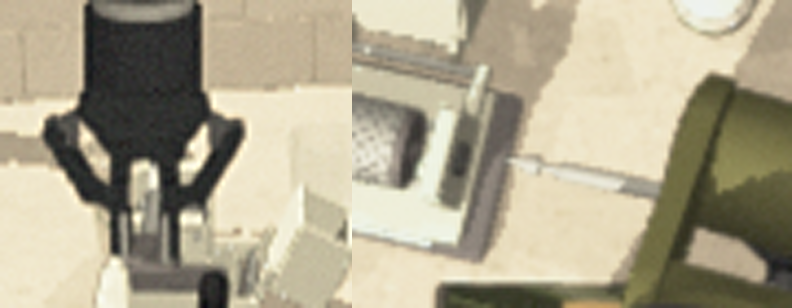

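The right half shows the spindle tip at (509,160), which matches the predicted position to 0.3 px, and the dark collar at (460,160). The left half shows the shaft from (148,160) down to the hub. I'll check the side view numerically.

```bash
python3 - <<'E'
from h import *
z=np.load("f1.npz");f=z["f"];t=z["t"]
np.set_printoptions(linewidth=200)
g=cv2.cvtColor(f,cv2.COLOR_RGB2GRAY);print(g[155:184:2,214:238])
h=cv2.cvtColor(t,cv2.COLOR_RGB2GRAY);print(h[238:258,194:216])
for q in[(200,248)]:print(on_z("top",*q,.088))
E
```

```text
[[110  47  38  39  44  35  40  40  48  46  46  52  47  47  42  44  42  37  41  43  93 214 241 241]
 [189 153  87  46  49  48  46  49  45  44  47  49  40  51  51  47  42  40  39  50 143 210 231 234]
 [213 220 208  73  46  44  40  50  99 126 153 148  74  60  44  48  47  50  69 153 194 212 230 246]
 [204 195 180  69  39  47  47 102 228 236 224 222 226 187  64  35  33  46 113 239 233 236 231 147]
 [117 172 157  63  38  34  40  95 195 190 183 198 241 236  82  39  42  27  78 193 196 170  82  40]
 [ 42  46  61  52  45  44  55 124 196 193 192 195 226 209  90  41  42  45  48  70  67  49  39  47]
 [ 44  40  51  53  50  44  54 126 195 191 168 125 146 161 102  44  49  48  43  47  40  44  41  42]
 [108  69  49  44  36  47  50 105 176 151 173 133 154 162  75  44  46  50  42  42  63  80  85  60]
 [174 193 152  60  41  88  99  65 176 211 179 141 159 155  74  81  57  41  70 184 207 195 188 182]
 [193 187 169  52  50 131 154  75 188 235 147 147 161 153 102 155  81  36  96 243 238 232 239 237]
 [207 200 185  70  47 125 157  77 137 172 122 141 147 131 106 157  88  39  70 179 174 175 162 170]
 [213 206 1
[... 1541 characters left out ...]
29 115 137 179 217 209 226]
 [239 234 191 125  94  67  58  83 129 168 117  97 108 134 132 122 109 137 175 217 219 223]
 [239 232 172 117 101  98  92 107 136 157 111 102 129 137 133 116 114 150 177 216 221 220]
 [237 220 136 108 105 105 103 119 152 144 100 104 133 134 130 114 117 158 178 214 216 219]
 [237 209 126 104 104 105 106 122 163 133 103 109 132 133 130 115 135 162 181 217 216 220]
 [235 190 141 109 106 107 112 135 166 116 105 126 139 134 118 107 135 170 211 218 217 221]
 [231 171 118 107 112 107 115 145 163 108 104 130 135 134 117 114 152 173 211 217 219 222]
 [228 206 129 108 106 107 120 165 158 105 106 133 135 130 112 114 158 175 215 217 219 220]]
[0.44098422 0.15969694 0.088     ]
```

Top and side views agree on the collar at about (0.441, 0.160, 0.08). Next I lower to the hole height, still 50 mm short.

```bash
python3 - <<'E'
from h import *
go(.3925,-.0709,.087,78.1)
E
```

```text
go [-0.  -1.5 98.9] [-0.0044 -0.0023  0.0064]
```

Call:
apply_moves(deltas=[0, 0, 25, 0, 0, 0, 0.1, 0, -1, 55, -0.002, -0.001, 0.003, 0.1, 0, -1.5, 80, -0.0044, -0.0023, 0.0064, 0.1, 0, -1.5, 94, -0.0044, -0.0023, 0.0064, 0.1, 0, -1.5, 99, -0.0044, -0.0023, 0.0064, 0.1, 0, -1.5, 99, -0.0044, -0.0023, 0.0064, 0.1, 0, -1.5, 99, -0.0044, -0.0023, 0.0064, 0.1])

```text
clock: 17.35
tcp_pos: [0.3931, -0.0706, 0.0878]
tcp_rot: [2.438, 1.979, 0.002]
contact_force: [0.5, 0.3, -2.2]
finger_gap: 0.0178
grip_force: 79.6
```

```bash
python3 - <<'E'
from h import *
u=np.array([.2062,.9785]);p=np.array([.4412,.160])-u*.196
go(p[0],p[1],.087,78.1);s=get_state();print(s["contact_force"],s["tcp_pos"],s["wrist_torque"])
t=imaging.grab_frame("top");f=imaging.grab_frame("side")
P=s["tcp_pos"]+[0,0,-.007];u=np.append(u,0)
q=proj("top",P+u*.186);print("pred tip",q,proj("side",P+u*.186))
np.set_printoptions(linewidth=200)
h=cv2.cvtColor(t,cv2.COLOR_RGB2GRAY);a,b=q.astype(int);print(a-6,b-6);print(h[b-6:b+9,a-6:a+16])
E
```

```text
go [39.6 -0.5  0.8] [ 0.0016 -0.      0.0003]
[ 0.4615442   0.32486253 -2.19343269] [ 0.39307022 -0.07064809  0.08777994] [0.05696109 0.02268351 0.00830176]
pred tip [216.78387852 251.73119231] [228.41986304 186.92189549]
210 245
[[105 110 120 160 182 218 221 223 222 221 222 222 228 230 228 229 229 231 230 226 228 228]
 [121 114 137 173 211 219 222 223 222 222 224 224 230 232 229 228 230 230 232 229 229 230]
 [123 108 138 175 218 221 223 224 223 225 222 225 230 229 229 230 229 230 231 228 226 229]
 [117 115 156 179 220 224 225 224 226 224 223 224 229 229 230 231 230 230 229 228 226 228]
 [115 117 160 183 221 223 224 223 223 222 221 222 223 221 227 228 229 230 227 228 228 229]
 [117 136 173 217 223 222 222 219 220 221 217 216 216 217 218 222 224 228 228 227 225 225]
 [108 138 173 219 222 221 218 203 184 194 192 183 178 174 201 218 223 223 222 224 224 224]
 [117 152 173 217 221 222 224 224 221 220 216 206 198 177 176 217 220 220 215 206 215 218]
 [118 160 178 216 218 220 223 224 225 227 229 228 226 207 195 205 194 201 188 177 177 175]
 [134 162 182 218 218 221 224 223 222 221 220 227 225 196 212 222 224 216 216 212 207 197]
 [136 173 212 219 218 222 224 222 220 220 217 214 212 200 218 222 221 219 229 231 229 226]
 [152 173 216 217 218 222 223 222 218 218 220 219 216 217 221 222 220 220 217 221 220 226]
 [161 178 217 218 220 221 224 223 221 221 221 221 220 220 221 223 222 221 222 217 201 214]
 [160 177 216 221 222 224 222 222 219 219 223 222 220 221 222 222 222 223 222 222 219 219]
 [162 182 218 221 222 222 221 222 216 220 222 219 218 218 219 220 220 221 221 221 221 220]]
```

Call:
apply_moves(deltas=[10, 0, 0, 0, 0, 0, 0.1, 22, -0.5, 0.8, 0, 0, 0, 0.1, 32, -0.5, 0.8, 0, 0, 0, 0.1, 38, -0.5, 0.8, 0, 0, 0, 0.1, 40, -0.5, 0.8, 0, 0, 0, 0.1, 40, -0.5, 0.8, 0, 0, 0, 0.1])

```text
clock: 18.2
tcp_pos: [0.4004, -0.0312, 0.0863]
tcp_rot: [2.439, 1.98, 0.0]
contact_force: [-0.3, -0.6, -2.2]
finger_gap: 0.0179
grip_force: 79.6
```

Call:
apply_moves(deltas=[3, 0, 0, 0, 0, 0, 0.1, 6, 0, 0, 0, 0, 0, 0.1, 9, 0, 0, 0, 0, 0, 0.1, 12, 0, 0, 0, 0, 0, 0.1, 12, 0, 0, 0, 0, 0, 0.1])

```text
clock: 18.82
tcp_pos: [0.4029, -0.0193, 0.0863]
tcp_rot: [2.439, 1.98, 0.0]
contact_force: [0.4, 0.3, -1.1]
finger_gap: 0.0176
grip_force: 79.6
```

Call:
apply_moves(deltas=[2, 0, 0, 0, 0, 0, 0.1, 4, 0, 0, 0, 0, 0, 0.1, 4, 0, 0, 0, 0, 0, 0.1])

```text
clock: 19.2
tcp_pos: [0.4037, -0.0155, 0.0863]
tcp_rot: [2.439, 1.98, 0.001]
contact_force: [-0.6, -0.2, -2.6]
finger_gap: 0.0176
grip_force: 79.6
```

Call:
apply_moves(deltas=[2, 0, 0, 0, 0, 0, 0.1, 4, 0, 0, 0, 0, 0, 0.1, 4, 0, 0, 0, 0, 0, 0.1])

```text
clock: 19.58
tcp_pos: [0.4046, -0.0116, 0.0863]
tcp_rot: [2.439, 1.98, 0.0]
contact_force: [-0.2, -0.2, -2.0]
finger_gap: 0.0177
grip_force: 79.6
```

Call:
apply_moves(deltas=[2, 0, 0, 0, 0, 0, 0.1, 4, 0, 0, 0, 0, 0, 0.1, 4, 0, 0, 0, 0, 0, 0.1])

```text
clock: 19.95
tcp_pos: [0.4054, -0.0077, 0.0863]
tcp_rot: [2.439, 1.98, 0.0]
contact_force: [0.1, 0.3, -2.4]
finger_gap: 0.0176
grip_force: 79.6
```

Call:
apply_moves(deltas=[2, 0, 0, 0, 0, 0, 0.1, 4, 0, 0, 0, 0, 0, 0.1, 4, 0, 0, 0, 0, 0, 0.1])

```text
clock: 20.32
tcp_pos: [0.4063, -0.0037, 0.0864]
tcp_rot: [2.439, 1.979, 0.001]
contact_force: [1.3, 0.9, -1.9]
finger_gap: 0.0177
grip_force: 79.7
```

Call:
apply_moves(deltas=[2, 0, 0, 0, 0, 0, 0.1, 4, 0, 0, 0, 0, 0, 0.1, 4, 0, 0, 0, 0, 0, 0.1])

```text
clock: 20.7
tcp_pos: [0.4071, 0.0002, 0.0864]
tcp_rot: [2.439, 1.98, 0.001]
contact_force: [-0.3, 0.4, -1.7]
finger_gap: 0.0176
grip_force: 79.7
```

Call:
apply_moves(deltas=[2, 0, 0, 0, 0, 0, 0.1, 4, 0, 0, 0, 0, 0, 0.1, 6, 0, 0, 0, 0, 0, 0.1, 8, 0, 0, 0, 0, 0, 0.1, 8, 0, 0, 0, 0, 0, 0.1])

```text
clock: 21.32
tcp_pos: [0.4087, 0.008, 0.0863]
tcp_rot: [2.439, 1.98, 0.001]
contact_force: [1.1, 0.1, -1.6]
finger_gap: 0.018
grip_force: 79.7
```

Call:
apply_moves(deltas=[2, 0, 0, 0, 0, 0, 0.1, 4, 0, 0, 0, 0, 0, 0.1, 6, 0, 0, 0, 0, 0, 0.1, 8, 0, 0, 0, 0, 0, 0.1, 8, 0, 0, 0, 0, 0, 0.1])

```text
clock: 21.95
tcp_pos: [0.4104, 0.0159, 0.0864]
tcp_rot: [2.439, 1.98, 0.001]
contact_force: [0.2, 0.1, -1.5]
finger_gap: 0.0178
grip_force: 79.7
```

Call:
apply_moves(deltas=[2, 0, 0, 0, 0, 0, 0.1, 4, 0, 0, 0, 0, 0, 0.1, 6, 0, 0, 0, 0, 0, 0.1, 6, 0, 0, 0, 0, 0, 0.1])

```text
clock: 22.45
tcp_pos: [0.4116, 0.0217, 0.0864]
tcp_rot: [2.439, 1.98, 0.001]
contact_force: [0.6, -0.6, -0.7]
finger_gap: 0.018
grip_force: 79.7
```

Call:
apply_moves(deltas=[2, 0, 0, 0, 0, 0, 0.1, 4, 0, 0, 0, 0, 0, 0.1, 6, 0, 0, 0, 0, 0, 0.1, 6, 0, 0, 0, 0, 0, 0.1])

```text
clock: 22.95
tcp_pos: [0.4128, 0.0276, 0.0863]
tcp_rot: [2.439, 1.98, 0.001]
contact_force: [1.7, 0.5, -2.5]
finger_gap: 0.0173
grip_force: 79.7
```

Call:
apply_moves(deltas=[2, 0, 0, 0, 0, 0, 0.1, 4, 0, 0, 0, 0, 0, 0.1, 6, 0, 0, 0, 0, 0, 0.1, 6, 0, 0, 0, 0, 0, 0.1])

```text
clock: 23.45
tcp_pos: [0.414, 0.0335, 0.0863]
tcp_rot: [2.439, 1.98, 0.001]
contact_force: [2.1, 0.9, -2.1]
finger_gap: 0.0177
grip_force: 79.7
```

Call:
apply_moves(deltas=[2, 0, 0, 0, 0, 0, 0.1, 4, 0, 0, 0, 0, 0, 0.1, 6, 0, 0, 0, 0, 0, 0.1, 6, 0, 0, 0, 0, 0, 0.1])

```text
clock: 23.95
tcp_pos: [0.4152, 0.0394, 0.0863]
tcp_rot: [2.439, 1.98, 0.0]
contact_force: [1.3, -0.7, -0.5]
finger_gap: 0.018
grip_force: 79.7
```

Call:
apply_moves(deltas=[3, 0.3, 0, 0, 0, 0, 0.1, 6, 0.3, 0, 0, 0, 0, 0.1, 9, 0.3, 0, 0, 0, 0, 0.1, 9, 0.3, 0, 0, 0, 0, 0.1])

```text
clock: 24.45
tcp_pos: [0.4174, 0.0482, 0.0863]
tcp_rot: [2.439, 1.98, 0.001]
contact_force: [0.9, 0.3, -3.0]
finger_gap: 0.0178
grip_force: 79.6
```

Call:
apply_moves(deltas=[3, 0, 0, 0, 0, 0, 0.1, 6, 0, 0, 0, 0, 0, 0.1, 9, 0, 0, 0, 0, 0, 0.1, 9, 0, 0, 0, 0, 0, 0.1])

```text
clock: 24.95
tcp_pos: [0.4193, 0.057, 0.0863]
tcp_rot: [2.439, 1.98, 0.001]
contact_force: [0.6, -0.1, -1.8]
finger_gap: 0.0174
grip_force: 79.6
```

Call:
apply_moves(deltas=[3, 0, 0, 0, 0, 0, 0.1, 6, 0, 0, 0, 0, 0, 0.1, 9, 0, 0, 0, 0, 0, 0.1, 9, 0, 0, 0, 0, 0, 0.1])

```text
clock: 25.45
tcp_pos: [0.4211, 0.0658, 0.0863]
tcp_rot: [2.439, 1.98, 0.001]
contact_force: [0.1, -0.7, -2.0]
finger_gap: 0.0179
grip_force: 79.6
```

Call:
apply_moves(deltas=[3, 0, 0, 0, 0, 0, 0.1, 6, 0, 0, 0, 0, 0, 0.1, 9, 0, 0, 0, 0, 0, 0.1, 9, 0, 0, 0, 0, 0, 0.1])

```text
clock: 25.95
tcp_pos: [0.423, 0.0745, 0.0863]
tcp_rot: [2.439, 1.98, 0.001]
contact_force: [-1.0, -0.1, -2.2]
finger_gap: 0.0176
grip_force: 79.6
```

Call:
apply_moves(deltas=[2, 0, 0, 0, 0, 0, 0.1, 4, 0, 0, 0, 0, 0, 0.1, 6, 0, 0, 0, 0, 0, 0.1, 6, 0, 0, 0, 0, 0, 0.1])

```text
clock: 26.45
tcp_pos: [0.4242, 0.0804, 0.0863]
tcp_rot: [2.439, 1.98, 0.001]
contact_force: [0.1, -0.6, -2.3]
finger_gap: 0.018
grip_force: 79.6
```

Call:
apply_moves(deltas=[2, 0, 0, 0, 0, 0, 0.1, 4, 0, 0, 0, 0, 0, 0.1, 6, 0, 0, 0, 0, 0, 0.1, 6, 0, 0, 0, 0, 0, 0.1])

```text
clock: 26.95
tcp_pos: [0.4255, 0.0862, 0.0863]
tcp_rot: [2.439, 1.98, 0.001]
contact_force: [-0.2, 0.1, -2.1]
finger_gap: 0.0181
grip_force: 79.6
```

Call:
apply_moves(deltas=[2, 0, 0, 0, 0, 0, 0.1, 4, 0, 0, 0, 0, 0, 0.1, 6, 0, 0, 0, 0, 0, 0.1, 6, 0, 0, 0, 0, 0, 0.1])

```text
clock: 27.45
tcp_pos: [0.4267, 0.0921, 0.0863]
tcp_rot: [2.439, 1.98, 0.001]
contact_force: [0.8, -0.7, -2.4]
finger_gap: 0.018
grip_force: 79.6
```

Call:
apply_moves(deltas=[2, 0, 0, 0, 0, 0, 0.1, 4, 0, 0, 0, 0, 0, 0.1, 4, 0, 0, 0, 0, 0, 0.1])

```text
clock: 27.82
tcp_pos: [0.4275, 0.096, 0.0864]
tcp_rot: [2.439, 1.98, 0.001]
contact_force: [0.1, 1.2, -2.9]
finger_gap: 0.0174
grip_force: 79.6
```

Call:
apply_moves(deltas=[2, 0, 0, 0, 0, 0, 0.1, 4, 0, 0, 0, 0, 0, 0.1, 4, 0, 0, 0, 0, 0, 0.1])

```text
clock: 28.2
tcp_pos: [0.4283, 0.0999, 0.0864]
tcp_rot: [2.439, 1.98, 0.001]
contact_force: [0.5, 0.1, -1.9]
finger_gap: 0.0178
grip_force: 79.6
```

Call:
apply_moves(deltas=[2, 0, 0, 0, 0, 0, 0.1, 4, 0, 0, 0, 0, 0, 0.1, 4, 0, 0, 0, 0, 0, 0.1])

```text
clock: 28.58
tcp_pos: [0.4292, 0.1039, 0.0864]
tcp_rot: [2.439, 1.98, 0.001]
contact_force: [0.4, 0.0, -2.3]
finger_gap: 0.0177
grip_force: 79.6
```

Call:
apply_moves(deltas=[2, 0, 0, 0, 0, 0, 0.1, 4, 0, 0, 0, 0, 0, 0.1, 4, 0, 0, 0, 0, 0, 0.1])

```text
clock: 28.95
tcp_pos: [0.43, 0.1078, 0.0864]
tcp_rot: [2.439, 1.98, 0.001]
contact_force: [0.5, -0.6, -1.6]
finger_gap: 0.0177
grip_force: 79.6
```

Call:
apply_moves(deltas=[2, 0, 0, 0, 0, 0, 0.1, 4, 0, 0, 0, 0, 0, 0.1, 4, 0, 0, 0, 0, 0, 0.1])

```text
clock: 29.32
tcp_pos: [0.4308, 0.1117, 0.0863]
tcp_rot: [2.439, 1.98, 0.001]
contact_force: [0.2, 0.2, -1.7]
finger_gap: 0.0178
grip_force: 79.6
```

Call:
apply_moves(deltas=[2, 0, 0, 0, 0, 0, 0.1, 4, 0, 0, 0, 0, 0, 0.1, 4, 0, 0, 0, 0, 0, 0.1])

```text
clock: 29.7
tcp_pos: [0.4316, 0.1156, 0.0863]
tcp_rot: [2.439, 1.98, 0.001]
contact_force: [0.2, -0.8, -1.7]
finger_gap: 0.0178
grip_force: 79.6
```

Call:
apply_moves(deltas=[2, 0, 0, 0, 0, 0, 0.1, 4, 0, 0, 0, 0, 0, 0.1, 4, 0, 0, 0, 0, 0, 0.1])

```text
clock: 30.08
tcp_pos: [0.4324, 0.1195, 0.0863]
tcp_rot: [2.439, 1.98, 0.001]
contact_force: [-0.9, 0.0, -2.5]
finger_gap: 0.018
grip_force: 79.6
```

Call:
apply_moves(deltas=[2, 0, 0, 0, 0, 0, 0.1, 4, 0, 0, 0, 0, 0, 0.1, 4, 0, 0, 0, 0, 0, 0.1])

```text
clock: 30.45
tcp_pos: [0.4333, 0.1234, 0.0863]
tcp_rot: [2.439, 1.98, 0.001]
contact_force: [0.2, -0.8, -2.1]
finger_gap: 0.0177
grip_force: 79.6
```

Call:
apply_moves(deltas=[2, 0, 0, 0, 0, 0, 0.1, 4, 0, 0, 0, 0, 0, 0.1, 4, 0, 0, 0, 0, 0, 0.1])

```text
clock: 30.82
tcp_pos: [0.4342, 0.1273, 0.0864]
tcp_rot: [2.439, 1.979, 0.001]
contact_force: [-0.4, -0.4, -1.1]
finger_gap: 0.0176
grip_force: 79.7
```

Call:
apply_moves(deltas=[2, 0, 0, 0, 0, 0, 0.1, 4, 0, 0, 0, 0, 0, 0.1, 4, 0, 0, 0, 0, 0, 0.1])

```text
clock: 31.2
tcp_pos: [0.435, 0.1313, 0.0864]
tcp_rot: [2.439, 1.979, 0.001]
contact_force: [0.8, -0.1, -1.1]
finger_gap: 0.0181
grip_force: 79.8
```

Call:
apply_moves(deltas=[2, 0, 0, 0, 0, 0, 0.1, 4, 0, 0, 0, 0, 0, 0.1, 4, 0, 0, 0, 0, 0, 0.1])

```text
clock: 31.58
tcp_pos: [0.4358, 0.1352, 0.0864]
tcp_rot: [2.439, 1.98, 0.001]
contact_force: [1.2, -0.4, -0.8]
finger_gap: 0.0177
grip_force: 79.8
```

Call:
apply_moves(deltas=[1, 0, 0, 0, 0, 0, 0.1, 2, 0, 0, 0, 0, 0, 0.1, 2, 0, 0, 0, 0, 0, 0.1])

```text
clock: 31.95
tcp_pos: [0.4361, 0.1368, 0.0864]
tcp_rot: [2.439, 1.979, -0.0]
contact_force: [-0.3, -4.5, 1.1]
finger_gap: 0.018
grip_force: 80.0
```

Call:
apply_moves(deltas=[1, 0, 0, 0, 0, 0, 0.1, 2, 0, 0, 0, 0, 0, 0.1, 2, 0, 0, 0, 0, 0, 0.1])

```text
clock: 32.33
tcp_pos: [0.4365, 0.1387, 0.0863]
tcp_rot: [2.439, 1.979, -0.0]
contact_force: [-0.8, -6.0, 0.5]
finger_gap: 0.0181
grip_force: 79.9
```

Call:
apply_moves(deltas=[0.5, 0, 0, 0, 0, 0, 0.1, 1, 0, 0, 0, 0, 0, 0.1, 1, 0, 0, 0, 0, 0, 0.1])

```text
clock: 32.7
tcp_pos: [0.4366, 0.1396, 0.0863]
tcp_rot: [2.439, 1.979, -0.001]
contact_force: [-0.5, -6.4, 1.2]
finger_gap: 0.0175
grip_force: 79.9
```

Call:
apply_moves(deltas=[0.5, 0, 0, 0, 0, 0, 0.1, 1, 0, 0, 0, 0, 0, 0.1, 1, 0, 0, 0, 0, 0, 0.1])

```text
clock: 33.08
tcp_pos: [0.4368, 0.1405, 0.0863]
tcp_rot: [2.439, 1.979, -0.001]
contact_force: [-0.5, -7.7, 0.8]
finger_gap: 0.0175
grip_force: 80.0
```

```bash
python3 - <<'E'
from h import *
np.set_printoptions(linewidth=200)
f=imaging.grab_frame("side");t=imaging.grab_frame("top")
for n,F in(("side0",cv2.imread("pics/side0.png",0)),("now",cv2.cvtColor(f,cv2.COLOR_RGB2GRAY))):print(n);print(F[152:164,222:242])
for n,F in(("top0",cv2.imread("pics/top0.png",0)),("now",cv2.cvtColor(t,cv2.COLOR_RGB2GRAY))):print(n);print(F[231:243,144:160])
E
```

```text
side0
[[227 230 231 231 232 227 233 234 237 235 232 233 233 233 232 232 231 231 229 229]
 [204 206 203 201 207 208 223 227 237 234 236 236 224 233 232 230 230 229 229 229]
 [208 211 206 203 199 195 201 199 221 222 237 238 223 226 231 231 229 231 228 229]
 [209 208 208 202 194 180 198 203 216 209 220 216 237 234 230 230 230 229 229 229]
 [209 207 208 202 187 161 164 160 151 129 156 171 226 241 233 228 229 228 230 231]
 [210 209 208 201 197 186 169 112  53  36  41  72 175 210 229 229 227 231 231 229]
 [207 208 203 202 201 197 191 120  44  31  32  51 135 160 222 232 230 229 230 232]
 [210 220 226 220 220 219 226 200 138 133 134 142 194 211 226 237 236 228 232 230]
 [214 233 242 237 237 239 247 247 224 223 225 230 242 244 242 240 239 221 231 232]
 [218 228 219 218 219 224 226 227 224 225 227 226 227 226 227 229 224 209 227 233]
 [204 203 182 175 177 182 177 183 184 182 183 185 188 191 192 189 190 188 202 231]
 [189 191 188 185 189 186 184 185 184 186 188 185 189 187 189 183 187 198 192 232]]
now
[[ 51  40  40  41  44  42  44  38  42  45  46  35  44  34  48  47  32  42  61 155]
 [ 52  49 
[... 1822 characters left out ...]
 166 160 195 236 239 240 236]
 [178 175 176 174 174 165 144 140 155 184 186 198 238 240 239 230]
 [180 177 173 168 159 108  75  71  86 123 178 187 238 240 238 221]
 [173 174 171 163 119  66  46  44  49  66 117 186 238 240 237 210]
 [167 172 168 161 102  55  42  46  45  57 130 226 237 239 234 186]
 [147 170 167 141 134  70  46  40  45  60 147 233 237 238 229 160]
 [131 166 172 169 164 123  77  53  52  97 191 235 238 237 216 133]
 [115 140 165 182 203 219 180 135 123 155 221 237 237 236 197 115]
 [113 119 142 172 211 229 232 232 230 220 236 239 239 233 174 124]
 [112 109 118 144 177 190 191 212 228 231 239 240 239 225 146 113]
 [114 105 108 120 157 164 164 173 194 228 239 240 238 211 144 110]]
```

Call:
apply_moves(deltas=[0.4, 0, 0, 0, 0, 0, 0.1, 0.4, 0, 0, 0, 0, 0, 0.1])

```text
clock: 33.42
tcp_pos: [0.4369, 0.1408, 0.0863]
tcp_rot: [2.439, 1.979, -0.001]
contact_force: [-1.2, -8.4, 1.6]
finger_gap: 0.0177
grip_force: 80.0
```

Call:
apply_moves(deltas=[-0.7, 0, 0, 0, 0, 0, 0.1, -1.4, 0, 0, 0, 0, 0, 0.1, -1.4, 0, 0, 0, 0, 0, 0.1])

```text
clock: 33.8
tcp_pos: [0.4367, 0.1396, 0.0863]
tcp_rot: [2.439, 1.979, -0.0]
contact_force: [0.2, -6.1, 0.7]
finger_gap: 0.0183
grip_force: 80.0
```

Call:
apply_moves(deltas=[-0.5, 0, 0, 0, 0, 0, 0.1, -1, 0, 0, 0, 0, 0, 0.1, -1, 0, 0, 0, 0, 0, 0.1])

```text
clock: 34.17
tcp_pos: [0.4365, 0.1388, 0.0863]
tcp_rot: [2.439, 1.979, 0.0]
contact_force: [-1.1, -5.6, 0.2]
finger_gap: 0.018
grip_force: 79.9
```

Call:
apply_moves(deltas=[-0.5, 0, 0, 0, 0, 0, 0.1, -1, 0, 0, 0, 0, 0, 0.1, -1, 0, 0, 0, 0, 0, 0.1])

```text
clock: 34.55
tcp_pos: [0.4364, 0.1382, 0.0863]
tcp_rot: [2.44, 1.979, 0.001]
contact_force: [0.2, 0.3, -2.2]
finger_gap: 0.0173
grip_force: 79.7
```

Call:
apply_moves(deltas=[-0.5, 0, 0, 0, 0, 0, 0.1, -1, 0, 0, 0, 0, 0, 0.1, -1, 0, 0, 0, 0, 0, 0.1])

```text
clock: 34.92
tcp_pos: [0.4362, 0.1375, 0.0864]
tcp_rot: [-2.439, -1.979, -0.002]
contact_force: [1.2, 5.8, -2.5]
finger_gap: 0.0178
grip_force: 79.5
```

The pull test shows +5.8 N against the catch, so it holds. I'll relax and release.

Call:
apply_moves(deltas=[0.8, 0, 0, 0, 0, 0, 0.1, 0.8, 0, 0, 0, 0, 0, 0.1], squeeze=30)

```text
clock: 35.17
tcp_pos: [0.4363, 0.1379, 0.0864]
tcp_rot: [2.439, 1.979, 0.001]
contact_force: [0.8, 1.9, -1.3]
finger_gap: 0.0179
grip_force: 79.6
```

Call:
apply_moves(deltas=[0, 0, 0, 0, 0, 0, 0.25, 0, 0, 0, 0, 0, 0, 0.35, 0, 0, 0, 0, 0, 0, 0.5, 0, 0, 0, 0, 0, 0, 0.6, 0, 0, 0, 0, 0, 0, 0.6, 0, 0, -10, 0, 0, 0, 0.6, 0, 0, -30, 0, 0, 0, 0.6, 0, 0, -60, 0, 0, 0, 0.6, -30, 0, -100, 0, 0, 0, 0.6, -80, 0, -130, 0, 0, 0, 0.6, -130, 0, -140, 0, 0, 0, 0.6, -160, 0, -140, 0, 0, 0, 0.6])

```text
clock: 36.67
tcp_pos: [0.403, -0.0205, 0.228]
tcp_rot: [2.439, 1.977, 0.003]
contact_force: [-0.1, -0.3, 0.4]
finger_gap: 0.0511
grip_force: 0.0
```

```bash
python3 - <<'E'
from h import *
s=get_state();print(s["contact_force"],s["tcp_pos"],s["clock"])
np.set_printoptions(linewidth=220)
f=imaging.grab_frame("side");t=imaging.grab_frame("top")
c=np.array([.4412,.160,.08]);u=np.array([.2062,.9785,0])
for k in(0,.0035,-.0465,-.055):print(k,proj("top",c+u*k+[0,0,.01]),proj("side",c+u*k+[0,0,.01]))
h=cv2.cvtColor(t,cv2.COLOR_RGB2GRAY);print(h[238:268,194:228])
F=cv2.cvtColor(f,cv2.COLOR_RGB2GRAY);print(F[168:206:2,216:250])
print("knob side");print(F[155:161,226:236])
# bystanders/others moved? compare top frames
d=cv2.absdiff(h,cv2.cvtColor(cv2.imread("pics/top0.png"),cv2.COLOR_BGR2GRAY))>45
n,l,st,ce=cv2.connectedComponentsWithStats(d.astype(np.uint8))
print([(st[i].tolist()) for i in range(1,n) if st[i][4]>12])
E
```

```text
[-0.1113908  -0.26376964  0.39530234] [ 0.40297597 -0.02049189  0.22801279] 36.675
0 [199.76644775 247.84575849] [229.14300015 178.57303204]
0.0035 [198.6070894  247.58533213] [229.20492078 178.17813666]
-0.0465 [215.20431287 251.31356215] [228.29874645 183.95721332]
-0.055 [218.03333673 251.94904505] [228.13994455 184.96996361]
[[197 222 238 ... 108 107 110]
 [179 232 239 ... 108 108 112]
 [169 236 239 ... 112 110 111]
 ...
 [237 238 239 ...  51  50  51]
 [215 224 235 ...  53  47  50]
 [158 158 167 ...  50  54  50]]
[[182 178 176 172 183 186 188 177 180 206 183 226 207 204 172 183 179 151 171 148 122 118 128 186 210 232 232 231 230 229 231 230 229 228]
 [186 179 176 176 182 182 167 135 182 223 212 192 208 188 151 179 161 164 163 152 140 120 102 174 209 234 229 228 226 227 226 228 229 229]
 [181 178 167 145 171 234 246 245 243 244 242 232 229 231 231 231 232 233 231 234 243 243 133 176 205 231 230 228 228 231 228 229 229 230]
 [151 137 162 166 226 215 188 182 192 185 195 199 200 199 199 199 183 187 187 189 190 192 188 181 208 234 232 231 229 217 216 232 231 229]
 [192 176 169 177 185
[... 2765 characters left out ...]
0, 244, 5, 6, 20], [366, 249, 12, 9, 45], [171, 250, 9, 4, 13], [213, 278, 8, 9, 37], [222, 279, 68, 48, 1844], [265, 294, 255, 126, 6540], [223, 317, 4, 6, 16], [199, 322, 37, 18, 79], [248, 335, 29, 62, 697], [102, 346, 102, 74, 2693], [412, 356, 6, 5, 14], [200, 365, 17, 10, 95], [278, 373, 7, 7, 22], [192, 376, 7, 31, 77], [199, 386, 14, 34, 298], [246, 389, 49, 31, 875], [369, 392, 49, 9, 236], [424, 393, 17, 8, 34], [357, 396, 10, 7, 29], [416, 396, 12, 5, 27], [232, 400, 14, 4, 16], [346, 401, 7, 5, 17], [353, 403, 13, 6, 39], [400, 402, 30, 18, 183], [385, 405, 20, 6, 44], [341, 407, 10, 4, 18], [373, 411, 7, 3, 15], [323, 412, 24, 6, 100], [355, 415, 7, 3, 13], [370, 415, 7, 4, 15]]
```

```bash
python3 -c "
from workcell import finish_job
print(finish_job())"
```

```text
the job is handed in; nothing more can be done
None
```

The drum is in its cradle and the spindle runs through both cheeks, held by the catch: a pull of about 6 N did not draw it out. Pushing the hub in took about 8 N, and the largest contact force was 21 N, when the drum met the cradle bars. The job was handed in with the arm clear, just under 37 s on the clock.

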